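# Make up two printing kits for the studio class

### The job

Make up the two printing kits in the wooden trays. In the tray with three compartments put the ink roller in the long one, the low jar in the smaller of the other two and the carved block in the larger; in the tray with two compartments put the disc-shaped baren in the wide one and the bottle with the pointed nozzle in the narrow one. Everything must rest upright and flat on its compartment's floor; leave the taller jar, the eraser and the pencil sharpener where they are.

Things in the scene. Friction and masses are not known exactly. Their poses are not given: they have to be found in the camera images.
- tray_three: Fixed wooden tray, three compartments, outside 180 (x) by 155 (y) mm; floor 4 mm thick, walls and dividers 5 mm thick, tops 15 mm above the table. Origin: centre of underside, z up. In its frame (mm): long compartment 170 (x) by 76 (y), centre x 0, y 34.5; small one 70 by 64, centre x 50, y -40.5; larger one 95 by 64, centre x -37.5, y -40.5.
- tray_two: Fixed wooden tray, two compartments, outside 178 (x) by 115 (y) mm; floor 4 mm thick, walls and divider 5 mm thick, tops 15 mm above the table. Origin: centre of underside, z up. In its frame (mm): wide compartment 105 by 105, centre x -31.5, y 0; narrow one 58 (x) by 105 (y), centre x 55, y 0.
- roller_grip (a point): Ink roller on its rubber roller (32 mm dia., 50 long, in a wire fork 62 wide, at +x) and wire foot; 137 mm long (x -69 to +68), 150 g. The point: middle of its length, on the wooden handle's centre line, 30 mm above its support; x towards the roller, z up. Handle 24 mm wide (y), 19 to 41 mm above the support, x -69 to +16. May lie either way round in its compartment.
- low_jar_center (a point): Low, wide amber glass ink jar with black lid, 52 mm diameter, 52 mm high, about 140 g; its centre, half-way up; z up.
- block_center (a point): Carved dark wooden printing block, 66 (its x) by 40 (its y) by 38 mm high, with slanting ridges on top (2 mm more), about 120 g; its centre, half-way up; z up. It fits its compartment only with its long side along the tray's x, either way round.
- baren_grip (a point): Baren (hand rubbing pad): black disc, 90 mm diameter, 12 mm thick, with a pale wooden grip bar on top, 76 (x) by 22 (y) mm, from 12 to 42 mm above its support; about 160 g. The point: centre of the grip bar, 27 mm above what the disc rests on; x along the bar, z up. Any yaw will do in its compartment.
- bottle_center (a point): Slim white bottle with a black pointed nozzle, 42 mm diameter, 120 mm high over all (straight body up to 88 mm), about 130 g; its centre, half-way up (60 mm); z up.
- middle_jar_center (a point): Taller, narrower amber glass jar with black lid, 40 mm diameter, 85 mm high, standing among the stock; not part of any kit, leave it. Its centre, half-way up.
- eraser_center (a point): White eraser, 24 by 16 by 12 mm, lying loose among the stock; leave it. Its centre.
- sharpener_center (a point): Steel pencil sharpener, 24 by 16 by 11 mm, lying loose among the stock; leave it. Its centre.
Mind the look-alikes: they are no part of the job. Leave any turquoise look-alike of the tray_three alone.

How it is judged:
By the outcome, as a careful person would: the job done as asked, in the order asked, and still so for the second after the job is handed in, with the robot touching nothing.
It also fails if it takes over 136 s, if anything falls off the work surface, if the arm or the gripper's body presses on something with over 40 N, if the wrist force passes 120 N, or if a joint passes its speed limit or range.

### The arm

A 6-joint arm with a two-finger parallel gripper is mounted at the origin on the work surface. World frame = base frame: x ahead of the robot, y to its left, z up, the work surface at z = 0. Lengths are in m, angles in rad, forces in N, time in s.
With the tool pointing down it reaches from about 0.425 to 0.95 m from the base axis. Payload 3.5 kg.
Tool frame: the origin (TCP) lies on the centre line of the jaws, within the pads' length; the fingertips stand 17 mm ahead of it and the grasp point (between the pads) lies 2 mm behind it; z points along the fingers, y is the line along which they close (so a half turn about z gives the same grasp; the last joint's range is limited). The gripper opens to 85 mm and grips with 20 to 120 N. Pads are 22 mm wide; open, the fingers measure 114 mm over their backs; the gripper's body (76 mm by 85 mm) begins 54 mm behind the grasp point. The pads swing forward as they close: fully open they stand 13 mm farther back than shut.
Start: joints at [-1.473, 0.286, 1.577, -0, 1.279, -0.15], TCP at [0.166, -0.654, 0.248] pointing down, gripper open.
Joint ranges: [-2.77, 2.77], [-0.9, 2.22], [0.21, 2.48], [-1.53, 4.67], [0.24, 2.81], [-2.84, 2.84]. Speed limits (rad/s): [2.79, 2.79, 3.14, 3.14, 3.14, 3.14].

### API

Orientations are given as a unit quaternion [x, y, z, w].
In Python, from plant import ctrl gives the robot as it stands. The module is installed in compiled form; this text tells all that it offers.
- The arm moves only by the tool drive_tool, never from a script. Its argument "moves" is a list of rows, each a list of 3 entries, a list of its own where there are three numbers: the turn, a rotation vector about the tool's x, y, z in rad, then the shift along the tool's x, y, z in m, then the finger opening in m, from 0 to 0.0854. A call has 1 to 5 rows; each row shifts and turns the commanded pose from where the row before left it, along the tool's axes as they then stand; what a row does not reach is not made up. A row lasts 1/8 s, in which the tool goes at most 62.5 mm and 10.7 degrees, less where a joint would pass 70% of its speed; a pose out of reach is approached as far as the arm can. A call with a gripper value outside its range is refused whole. The fingers move at their own pace and stop on an object; "grip_force" is the grip in N (left out, the last holds). Time passes only in rows, so rows that do not move let the fingers close. It gives the time, the measured TCP pose, the force, the opening and the grip force at its end, in the units of the state.
- ctrl.get_state(): the state, without advancing time (a new reading comes with each control period).
- ctrl.read_camera(name): name is "scene" or "top"; returns a dict with "image" (420x560x3 uint8, red, green, blue), "fx", "fy", "cx", "cy" (pixels), "dist" ([k1, k2, p1, p2, k3] as OpenCV has them; the pictures are not rectified), "R" (3x3) and "t" (3): a world point X has camera coordinates R X + t. Camera axes: x right, y down, z forward; pixel columns grow to the right and rows downward; lengths in m; the calibration is good to about 2 mm. A picture is of the moment at which its call begins. There is no depth.
- ctrl.sign_off(): hands the job in; it is judged then, once.
The state is a dict: "time": time; "qpos": joint angles; "dq": joint speeds; "joint_efforts": joint torques, N m; "eef_pos": TCP position; "tcp_rot": TCP orientation; "contact_force": force on the tool from outside, world axes, zero at the start; "wrist_torque": the same for the moment, N m; "opening": opening from 0.0 (shut) to 1.0 (fully open); "finger_force": force on a finger pad.
Only numpy, scipy, OpenCV 4.12 (cv2) and the standard library are available. Lean on these libraries where they do the work, as an engineer would, in place of code of your own. Each camera call takes 0.05 s, during which the arm holds its last target. There are 200 camera calls.

## Working session

There is one attempt and no reset: what is moved stays moved. The work goes in short steps, Python scripts to look and compute and a tool call to move; the robot and the scene stay as the last step left them, time stands still between calls to the robot, and variables do not carry over. Pictures are saved under pics/ and viewed, at most 14 in all, crops included, and the job is handed in when it is done.

Besides the shell and the picture viewer there is one more tool, called after "Call:" as a command line: name --argument value ..., lists and objects as JSON in quotes. drive_tool: Moves the arm, as the interface text tells. Its arguments: {"type":"object","properties":{"moves":{"type":"array","items":{"type":"array"}},"grip_force":{"type":"number"}},"required":["moves"]}

```bash
mkdir -p pics; cat > h.py <<'E'
import numpy as np,cv2
from plant import ctrl
def cam(n):
    c=ctrl.read_camera(n);c['K']=np.array([[c['fx'],0,c['cx']],[0,c['fy'],c['cy']],[0,0,1]]);c['R']=np.array(c['R']);c['t']=np.array(c['t']);c['d']=np.array(c['dist'],float);return c
def ray(c,uv,z):
    p=cv2.undistortPoints(np.array(uv,float).reshape(-1,1,2),c['K'],c['d']).reshape(-1,2)
    D=np.c_[p,np.ones(len(p))]@c['R'];o=-c['R'].T@c['t']
    return o+D*((z-o[2])/D[:,2])[:,None]
def proj(c,X):
    return cv2.projectPoints(np.array(X,float).reshape(-1,1,3),cv2.Rodrigues(c['R'])[0],c['t'],c['K'],c['d'])[0].reshape(-1,2)
E
python3 - <<'E'
from h import *
for n in('top','scene'):
    c=cam(n);cv2.imwrite(f'pics/{n}0.png',cv2.resize(c['image'][:,:,::-1],(800,600),interpolation=cv2.INTER_CUBIC))
    print(n,-c['R'].T@c['t'],c['R'].round(2).tolist(),c['fx'])
s=ctrl.get_state();print(s)
E
```

```text
top [ 0.24180314 -0.03484436  1.54533578] [[0.02, -1.0, 0.0], [-0.99, -0.02, -0.12], [0.12, -0.0, -0.99]] 496.8727720601836
scene [ 0.92260263 -0.76212904  0.6598663 ] [[0.84, 0.55, -0.01], [0.29, -0.46, -0.84], [-0.46, 0.7, -0.55]] 421.3961212815342
{'time': 0.1, 'qpos': array([-1.47302642e+00,  2.87130957e-01,  1.57804220e+00,  3.06211508e-05,
        1.27859008e+00, -1.50018138e-01]), 'dq': array([ 0.00051335, -0.00340224, -0.00381509,  0.00044311, -0.00017693,
        0.00102091]), 'joint_efforts': array([ 5.45785224e-04, -4.07298553e+01, -2.93700206e+01, -1.66691593e-04,
        3.41822131e-03, -4.20981777e-06]), 'eef_pos': array([ 0.16551896, -0.65381547,  0.24704325]), 'tcp_rot': array([ 9.92334910e-01,  1.23572844e-01,  4.30007215e-05, -1.08453419e-03]), 'contact_force': array([ 0.05591624, -0.36824322,  0.27171518]), 'wrist_torque': array([-0.02318235, -0.02654432, -0.00156487]), 'finger_force': 0.0, 'opening': 1.0002272937992047}
```

View pics/top0.png

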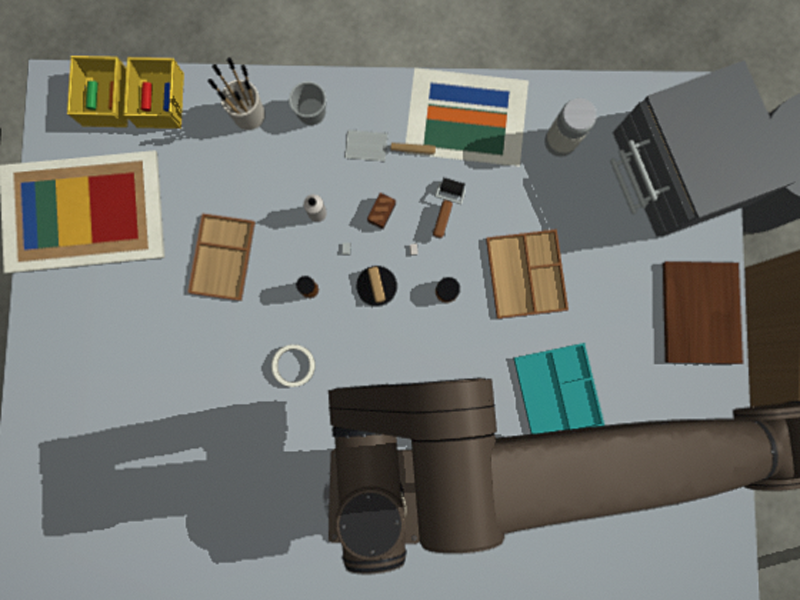

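View pics/scene0.png

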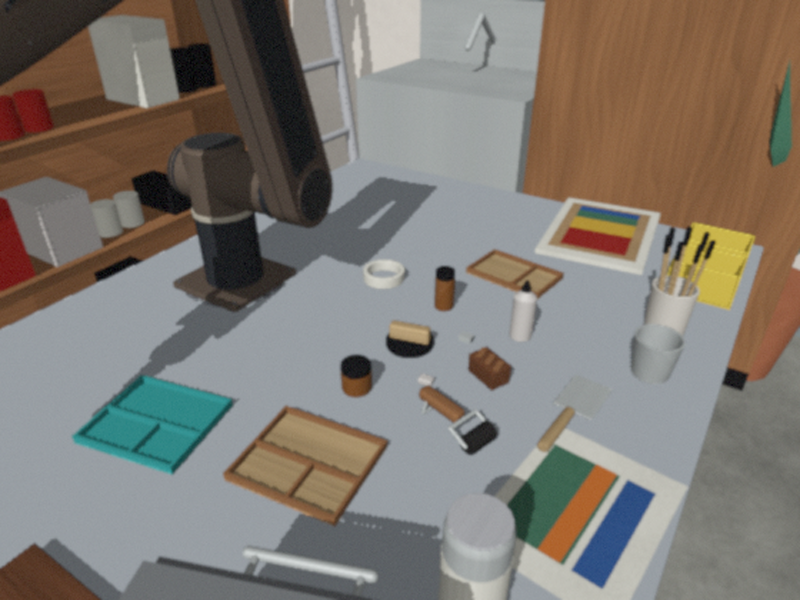

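The top view (800 px scale) shows tray_two at (222,257), tray_three at (527,274), bottle at (314,207), block at (381,210) and roller at (445,207) with its rubber end up (+x). The baren is at (376,285), the low jar at (447,290) and the tall jar at (307,287). The scene view agrees: the low wide jar is at (356,375).

```bash
python3 - <<'E'
from h import *
c=cam('top');im=c['image'];hsv=cv2.cvtColor(im,cv2.COLOR_RGB2HSV);H,S,V=cv2.split(hsv)
br=(((H<22)|(H>170))&(S>70)&(V>45)).astype(np.uint8)
bk=((V<40)).astype(np.uint8)
wh=((S<25)&(V>120)).astype(np.uint8)
def show(m,name,zs,lo=12):
    m=m.copy();m[:100]=0;m[235:]=0;m[:,:125]=0;m[:,410:]=0
    if name!='wh': m=cv2.morphologyEx(m,cv2.MORPH_CLOSE,np.ones((3,3)))
    for k in cv2.findContours(m,cv2.RETR_EXTERNAL,cv2.CHAIN_APPROX_NONE)[0]:
        a=cv2.contourArea(k)
        if a<lo: continue
        u=k.reshape(-1,2).mean(0)
        for z in zs:
            P=ray(c,k,z)[:,:2]
            r=cv2.minAreaRect((P*1000).astype(np.float32))
            print(name,u.round(),a,'z',z,'c',np.round(r[0],1),'s',np.round(r[1],1),'ang',round(r[2],1))
show(br,'br',(0.015,.038),20);show(bk,'bk',(.052,.012),20);show(wh,'wh',(.088,),10)
cv2.imwrite('pics/crop1.png',cv2.resize(im[110:235,120:410,::-1],None,fx=2.75,fy=2.75,interpolation=cv2.INTER_CUBIC))
E
```

```text
br [263. 199.] 169.5 z 0.015 c [447.1   8.9] s [79.1 24.8] ang 15.0
br [263. 199.] 169.5 z 0.038 c [444.    8.2] s [77.9 24.5] ang 15.0
br [368. 191.] 2750.0 z 0.015 c [ 477.3 -317.6] s [179.6 156.2] ang 7.7
br [368. 191.] 2750.0 z 0.038 c [ 473.8 -313.4] s [176.9 153.9] ang 7.7
br [155. 180.] 2023.5 z 0.015 c [502.5 348.9] s [116.6 177.3] ang 82.8
br [155. 180.] 2023.5 z 0.038 c [498.5 343.2] s [114.8 174.6] ang 82.8
br [309. 153.] 158.0 z 0.015 c [ 596.1 -133.1] s [22.8 84. ] ang 74.9
br [309. 153.] 158.0 z 0.038 c [ 590.8 -131.6] s [22.5 82.8] ang 74.9
br [267. 147.] 237.5 z 0.015 c [613.6   1.4] s [39.6 65.8] ang 64.9
br [267. 147.] 237.5 z 0.038 c [608.    0.9] s [39.  64.8] ang 64.9
br [289. 103.] 124.5 z 0.015 c [753.8 -66.3] s [96.6 17.5] ang 85.6
br [289. 103.] 124.5 z 0.038 c [746.1 -65.8] s [95.2 17.2] ang 85.6
bk [313. 202.] 176.0 z 0.052 c [ 435.1 -142.8] s [42.9 47.6] ang 45.9
bk [313. 202.] 176.0 z 0.012 c [ 440.3 -145.7] s [44.  48.9] ang 45.9
bk [214. 200.] 100.5 z 0.052 c [436.1 158.7] s [36.8 33.3] ang 1.7
bk [214. 200.] 100.5 z 0.012 c [441.3 163.9] s [37.8 34.2] ang 1.7
bk [264. 201.] 317.0 z 0.052 c [438.7   8.8] s [79.5 78.9] ang 1.3
bk [264. 201.] 317.0 z 0.012 c [444.    9.9] s [81.6 81. ] ang 1.3
bk [316. 131.] 102.5 z 0.052 c [ 656.7 -150.2] s [44.4 26.4] ang 74.6
bk [316. 131.] 102.5 z 0.012 c [ 667.9 -153.3] s [45.6 27.1] ang 74.6
wh [279. 174.] 31372.0 z 0.088 c [536.2   1. ] s [405.8 850.4] ang 1.0
```

View pics/crop1.png

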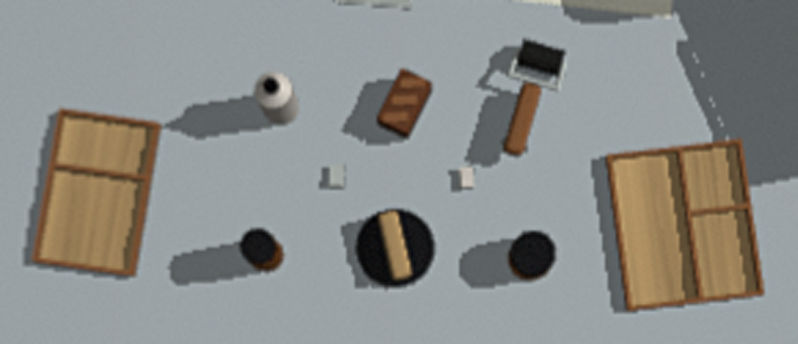

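```bash
cat >> h.py <<'E'
from scipy.spatial.transform import Rotation as Ro
def local(tray,x,y):
    o,a={3:((.4773,-.3176),7.7),2:((.5025,.3489),-7.2)}[tray];a=np.radians(a)
    return np.array(o)+np.array([[np.cos(a),-np.sin(a)],[np.sin(a),np.cos(a)]])@[x/1e3,y/1e3]
def plan(x,y,z,phi):
    s=ctrl.get_state();R=Ro.from_quat(s['tcp_rot']).as_matrix()
    p=np.arctan2(R[1,0],R[0,0]);th=-(np.radians(phi)-p)
    th=(th+np.pi)%(2*np.pi)-np.pi
    a=np.radians(phi);Rt=np.array([[np.cos(a),np.sin(a),0],[np.sin(a),-np.cos(a),0],[0,0,-1]])
    rv=(Ro.from_matrix(R.T@Rt)).as_rotvec()
    d=Rt.T@(np.array([x,y,z])-s['eef_pos'])
    print('t',round(s['time'],2),'pos',s['eef_pos'].round(4),'phi',round(np.degrees(p),1),'turn z',round(th,3),'rv',rv.round(3),'then shift',d.round(4),'open',round(s['opening'],2),'j6',round(s['qpos'][5],2))
E
python3 - <<'E'
from h import *
c=cam('top');b=ray(c,[[218.2,140.9]],.12)[0];print('bottle tip',b)
s=cam('scene')
pts={'roll':(.6175,-.1387,.03),'handle_end':(.6175-.069*.965,-.1387+.069*.26,.03),'jar':(.435,-.143,.052),'blk':(.6075,.001,.04),'baren':(.4437,.0085,.042),'bot':b,'botbase':(b[0],b[1],0)}
im=s['image'][:,:,::-1].copy()
for n in(3,2):
    W,D={3:(90,77.5),2:(89,57.5)}[n]
    for sx in(-1,1):
        for sy in(-1,1): pts[f'{n}{sx}{sy}']=(*local(n,sx*W,sy*D),.015)
im=cv2.resize(im,None,fx=2.2,fy=2.2,interpolation=cv2.INTER_CUBIC)
for k,v in pts.items():
    u=proj(s,[v])[0];cv2.drawMarker(im,tuple(int(q*2.2) for q in u),(0,255,255),0,14,1)
cv2.imwrite('pics/ov.png',im[330:920,250:1050])
plan(.6175,-.1387,.128,-15.1);print(local(3,0,34.5),local(3,50,-40.5),local(3,-37.5,-40.5),local(2,-31.5,0),local(2,55,0))
E
```

```text
bottle tip [0.60206799 0.14155866 0.12      ]
t 0.25 pos [ 0.1655 -0.6541  0.2476] phi 14.2 turn z 0.511 rv [-0.001  0.     0.511] then shift [ 0.3021 -0.6153  0.1196] open 1.0 j6 -0.15
[ 0.47267748 -0.28341108] [ 0.5322756  -0.35103551] [ 0.44556457 -0.3627593 ] [0.47124839 0.352848  ] [0.55706631 0.34200667]
```

View pics/ov.png

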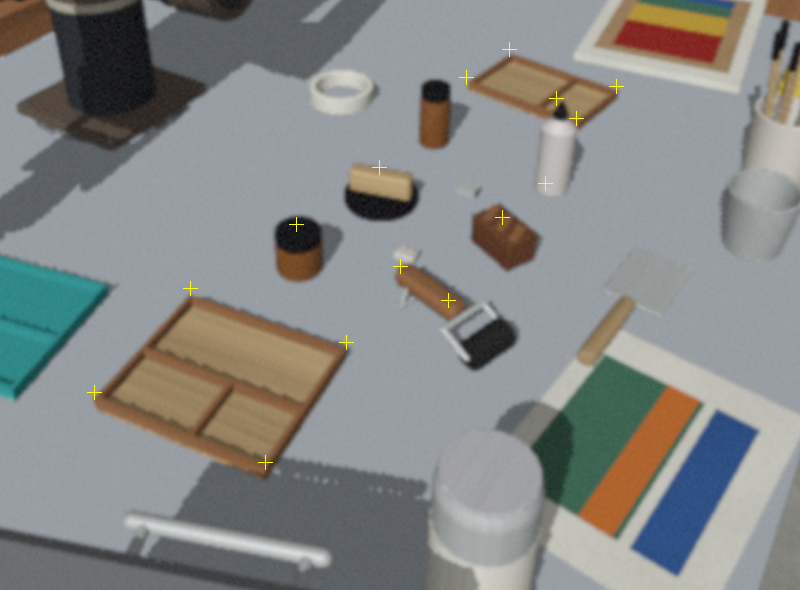

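Call:
drive_tool --moves '[[[0, 0, 0.17], [0, 0, 0], 0.06], [[0, 0, 0.17], [0, 0, 0], 0.06], [[0, 0, 0.171], [0, 0, 0], 0.06], [[0, 0, 0], [0.025, -0.051, 0], 0.06], [[0, 0, 0], [0.025, -0.051, 0], 0.06]]' --grip_force 40

```text
time: 0.88
eef_pos: [0.2407, -0.5681, 0.2479]
tcp_rot: [0.991, -0.132, 0.0, -0.0]
contact_force: [0.2, -1.2, 0.2]
opening: 0.702
finger_force: 0.0
```

Call:
drive_tool --moves '[[[0, 0, 0], [0.025, -0.051, 0], 0.06], [[0, 0, 0], [0.025, -0.051, 0], 0.06], [[0, 0, 0], [0.025, -0.051, 0], 0.06], [[0, 0, 0], [0.025, -0.051, 0], 0.06], [[0, 0, 0], [0.025, -0.051, 0], 0.06]]'

```text
time: 1.5
eef_pos: [0.4284, -0.3537, 0.2485]
tcp_rot: [0.991, -0.131, 0.0, 0.0]
contact_force: [0.6, -0.8, -0.0]
opening: 0.699
finger_force: 0.0
```

Call:
drive_tool --moves '[[[0, 0, 0], [0.025, -0.051, 0.02], 0.06], [[0, 0, 0], [0.025, -0.051, 0.03], 0.06], [[0, 0, 0], [0.025, -0.051, 0.03], 0.06], [[0, 0, 0], [0.025, -0.051, 0.03], 0.06], [[0, 0, 0], [0, 0, 0], 0.06]]'

```text
time: 2.12
eef_pos: [0.5738, -0.1837, 0.1371]
tcp_rot: [0.992, -0.129, -0.003, -0.001]
contact_force: [0.5, -0.0, 0.1]
opening: 0.706
finger_force: 0.0
```

```bash
python3 - <<'E'
from h import *
plan(.6175,-.1387,.028,-15.1)
st=ctrl.get_state();R=Ro.from_quat(st['tcp_rot']).as_matrix();tip=st['eef_pos']+R@[0,0,.017]
ims=[]
for n in('top','scene'):
    c=cam(n);u=proj(c,[tip,tip+R@[0,.03,0],tip-R@[0,.03,0],tip-R@[0,0,.15]])
    print(n,u.round(1).tolist());x,y=(u[0]).astype(int);x0,y0=max(x-60,0),max(y-75,0)
    im=cv2.resize(c['image'][y0:y0+150,x0:x0+100,::-1],None,fx=4,fy=4,interpolation=cv2.INTER_CUBIC)
    for q in u: cv2.drawMarker(im,(int((q[0]-x0+.5)*4),int((q[1]-y0+.5)*4)),(0,255,255),0,12,1)
    ims.append(im)
h=min(i.shape[0] for i in ims);cv2.imwrite('pics/tip.png',np.hstack([i[:h] for i in ims]))
E
```

```text
t 2.12 pos [ 0.5738 -0.1837  0.1371] phi -14.8 turn z 0.005 rv [-0.002  0.006  0.005] then shift [ 0.0304 -0.0549  0.1091] open 0.71 j6 1.35
top [[329.1, 152.2], [339.0, 155.0], [319.2, 149.5], [335.3, 139.0]]
scene [[290.2, 258.3], [279.3, 264.6], [300.6, 252.1], [291.3, 194.8]]
```

View pics/tip.png

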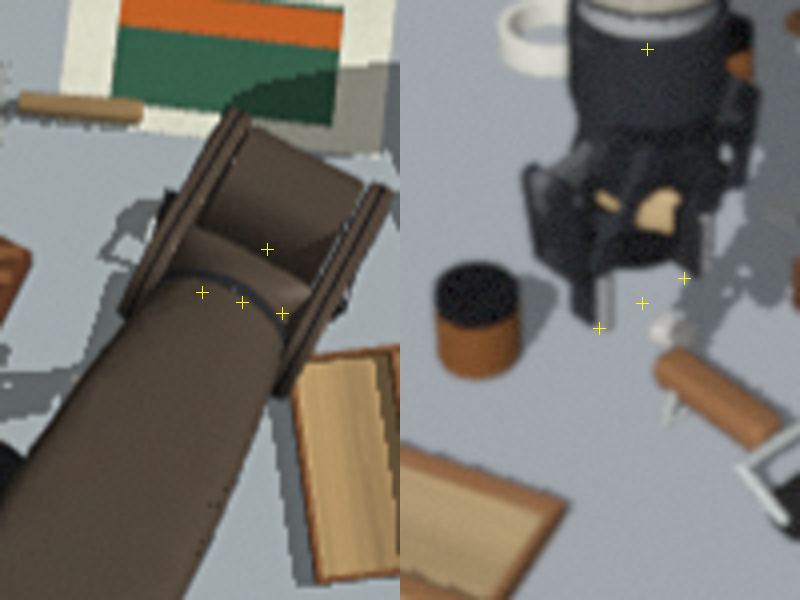

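The tip crop shows the scene camera agreeing with the robot's pose to about 1 px: fingertips at (598,325) and (697,275) against the predicted marks. The top-view positions looked about 3 px off in the scene overlay, so I'll measure the same things from the scene camera.

```bash
python3 - <<'E'
from h import *
c=cam('scene');im=c['image'];H,S,V=cv2.split(cv2.cvtColor(im,cv2.COLOR_RGB2HSV))
br=(((H<22)|(H>170))&(S>70)&(V>45)).astype(np.uint8)
br[:165]=0;br[370:]=0;br=cv2.morphologyEx(br,cv2.MORPH_CLOSE,np.ones((3,3)))
cs=cv2.findContours(br,cv2.RETR_EXTERNAL,cv2.CHAIN_APPROX_NONE)[0]
for k in cs:
    a=cv2.contourArea(k)
    if a<60 : continue
    u=k.reshape(-1,2).mean(0)
    if u[0]<140 or u[0]>470: continue
    for z in (.015,) if a>1200 else (.03,.04):
        r=cv2.minAreaRect((ray(c,k,z)[:,:2]*1000).astype(np.float32));print(u.round(),a,z,np.round(r[0],1),np.round(r[1],1),round(r[2],1))
    if a>1200:
        q=cv2.approxPolyDP(cv2.convexHull(k),4,True).reshape(-1,2);print(q.tolist(),(ray(c,q,.015)*1000).round()[:,:2].tolist())
for n in(3,2):
    W,D={3:(90,77.5),2:(89,57.5)}[n]
    print('top pred',n,[(local(n,sx*W,sy*D)*1000).round().tolist() for sx,sy in((1,1),(1,-1),(-1,-1),(-1,1))])
E
```

```text
[409. 350.] 821.0 0.03 [ 841.9 -196.3] [132.3  30.6] 84.4
[409. 350.] 821.0 0.04 [ 843.2 -205.3] [130.2  30.1] 84.4
[388. 300.] 213.0 0.03 [762.8 -92.5] [103.5  15.6] 86.3
[388. 300.] 213.0 0.04 [ 765.3 -103.1] [101.9  15.4] 86.3
[216. 325.] 5263.5 0.015 [ 483.8 -328. ] [183.4 164.2] 7.7
[[199, 285], [270, 308], [234, 367], [157, 334]] [[383.0, -264.0], [558.0, -236.0], [585.0, -395.0], [410.0, -416.0]]
[309. 282.] 317.0 0.03 [ 591.8 -135.8] [31.  86.2] 74.4
[309. 282.] 317.0 0.04 [ 597.1 -145.7] [30.5 84.8] 74.4
[249. 268.] 233.5 0.03 [ 455.4 -171.5] [47.1 58. ] 35.2
[249. 268.] 233.5 0.04 [ 462.8 -180.9] [46.4 57.1] 35.2
[342. 257.] 511.0 0.03 [614.6 -14.8] [62.8 96.1] 64.1
[342. 257.] 511.0 0.04 [619.5 -26.7] [61.8 94.5] 64.1
[294. 235.] 92.5 0.03 [ 4.72e+02 -1.00e-01] [26.9 53.5] 25.9
[294. 235.] 92.5 0.04 [479.2 -12.2] [26.5 52.7] 25.9
[360. 191.] 1074.0 0.03 [519.3 305.2] [126.8 178.4] 82.7
[360. 191.] 1074.0 0.04 [525.7 288.2] [124.8 175.6] 82.7
[419. 170.] 664.0 0.03 [618.4 550.4] [188.5 132.2] 7.3
[419. 170.] 664.0 0.04 [623.3 529.6] [185.5 130.1] 7.3
top pred 3 [[556.0, -229.0], [577.0, -382.0], [398.0, -406.0], [378.0, -253.0]]
top pred 2 [[598.0, 395.0], [584.0, 281.0], [407.0, 303.0], [421.0, 417.0]]
```

Call:
drive_tool --moves '[[[-0.002, 0.006, 0.005], [0.016, -0.0265, 0], 0.06], [[0, 0, 0], [0.016, -0.0265, 0], 0.06], [[0, 0, 0], [0, 0, 0.03], 0.06], [[0, 0, 0], [0, 0, 0], 0.06], [[0, 0, 0], [0, 0, 0], 0.06]]'

```text
time: 2.9
eef_pos: [0.6191, -0.1465, 0.1122]
tcp_rot: [0.991, -0.135, 0.004, 0.002]
contact_force: [0.6, 0.1, -0.4]
opening: 0.701
finger_force: 0.0
```

```bash
python3 - <<'E'
from h import *
plan(.6185,-.1407,.028,-15.1)
E
```

```text
t 2.9 pos [ 0.6191 -0.1465  0.1122] phi -15.5 turn z -0.006 rv [ 0.002 -0.008 -0.006] then shift [-0.0021 -0.0054  0.0842] open 0.7 j6 1.45
```

Call:
drive_tool --moves '[[[0.002, -0.006, -0.006], [-0.002, -0.0055, 0], 0.06], [[0, 0, 0], [0, 0, 0.03], 0.06], [[0, 0, 0], [0, 0, 0.03], 0.06], [[0, 0, 0], [0, 0, 0.024], 0.06], [[0, 0, 0], [0, 0, 0], 0.06]]'

```text
time: 3.52
eef_pos: [0.6172, -0.1387, 0.0254]
tcp_rot: [0.991, -0.131, -0.002, -0.001]
contact_force: [0.4, -0.5, 0.8]
opening: 0.702
finger_force: 0.0
```

```bash
python3 - <<'E'
from h import *
plan(.6185,-.1407,.028,-15.1);print(ctrl.get_state()['contact_force'])
c=cam('scene');cv2.imwrite('pics/grasp1.png',cv2.resize(c['image'][200:340,220:400,::-1],None,fx=4,fy=4,interpolation=cv2.INTER_CUBIC))
E
```

```text
t 3.52 pos [ 0.6172 -0.1387  0.0254] phi -15.0 turn z 0.001 rv [-0.001  0.004  0.001] then shift [ 0.0018  0.0016 -0.0026] open 0.7 j6 1.45
[ 0.38153779 -0.51610092  0.81242524]
```

View pics/grasp1.png

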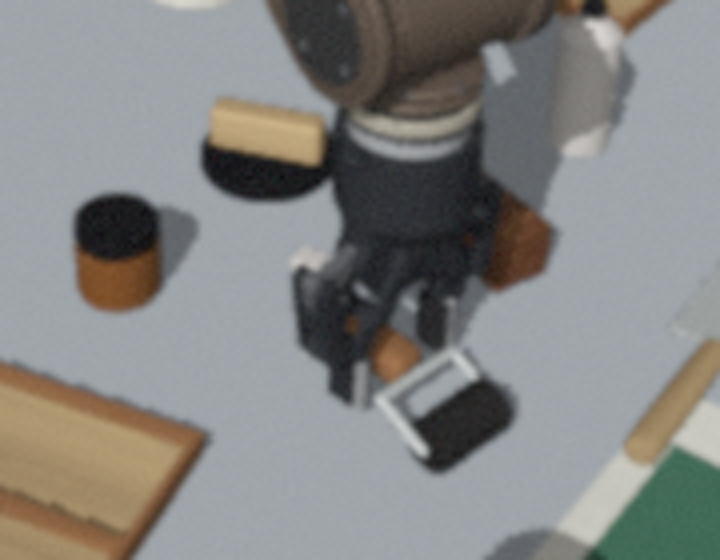

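The fingers (tips at (350,400) and (440,345)) straddle the handle just behind the fork. I'll close and lift.

Call:
drive_tool --moves '[[[0, 0, 0], [0, 0, -0.001], 0.015], [[0, 0, 0], [0, 0, 0], 0.01], [[0, 0, 0], [0, 0, 0], 0.01], [[0, 0, 0], [0, 0, 0], 0.01], [[0, 0, 0], [0, 0, 0], 0.01]]' --grip_force 60

```text
time: 4.2
eef_pos: [0.62, -0.1399, 0.0301]
tcp_rot: [0.991, -0.131, 0.002, 0.001]
contact_force: [-1.1, -1.0, 6.1]
opening: 0.27
finger_force: 59.4
```

Call:
drive_tool --moves '[[[0, 0, 0], [0, 0, -0.015], 0.01], [[0, 0, 0], [0, 0, -0.03], 0.01], [[0, 0, 0], [0, 0, -0.03], 0.01], [[0, 0, 0], [0, 0, 0], 0.01], [[0, 0, 0], [0, 0, 0], 0.01]]'

```text
time: 4.82
eef_pos: [0.6176, -0.1388, 0.1016]
tcp_rot: [0.991, -0.131, -0.001, -0.0]
contact_force: [0.2, -0.7, -2.7]
opening: 0.269
finger_force: 58.8
```

```bash
python3 - <<'E'
from h import *
plan(*local(3,0,34.5),.032,7.7)
s=ctrl.get_state();print(s['contact_force'],s['wrist_torque'])
E
```

```text
t 4.83 pos [ 0.6176 -0.1388  0.1016] phi -15.0 turn z -0.397 rv [-0.001  0.002 -0.397] then shift [-0.163   0.1239  0.0696] open 0.27 j6 1.45
[ 0.19411539 -0.66908758 -2.71205888] [-0.06138663 -0.00589746 -0.02235309]
```

Call:
drive_tool --moves '[[[0, 0, -0.132], [0, 0, 0], 0.01], [[0, 0, -0.132], [0, 0, 0], 0.01], [[0, 0, -0.133], [0, 0, 0], 0.01], [[0, 0, 0], [-0.0405, 0.0315, 0], 0.01], [[0, 0, 0], [-0.0405, 0.0315, 0], 0.01]]'

```text
time: 5.45
eef_pos: [0.5448, -0.2121, 0.1003]
tcp_rot: [0.998, 0.068, -0.002, -0.001]
contact_force: [-0.1, 0.0, -1.2]
opening: 0.273
finger_force: 59.0
```

Call:
drive_tool --moves '[[[0, 0, 0], [-0.0405, 0.0315, 0], 0.01], [[0, 0, 0], [-0.0405, 0.0315, 0], 0.01], [[0, 0, 0], [0, 0, 0.02], 0.01], [[0, 0, 0], [0, 0, 0], 0.01], [[0, 0, 0], [0, 0, 0], 0.01]]'

```text
time: 6.08
eef_pos: [0.4748, -0.2851, 0.082]
tcp_rot: [0.998, 0.068, -0.001, -0.001]
contact_force: [0.2, -0.6, -1.9]
opening: 0.265
finger_force: 59.0
```

```bash
python3 - <<'E'
from h import *
x,y=local(3,0,34.5);plan(x+.001,y-.002,.034,7.7)
c=cam('scene');cv2.imwrite('pics/place1.png',cv2.resize(c['image'][220:380,130:330,::-1],None,fx=3.6,fy=3.6,interpolation=cv2.INTER_CUBIC))
E
```

```text
t 6.08 pos [ 0.4748 -0.2851  0.082 ] phi 7.8 turn z 0.001 rv [-0.001  0.001  0.001] then shift [-0.0011  0.0001  0.048 ] open 0.26 j6 0.71
```

View pics/place1.png

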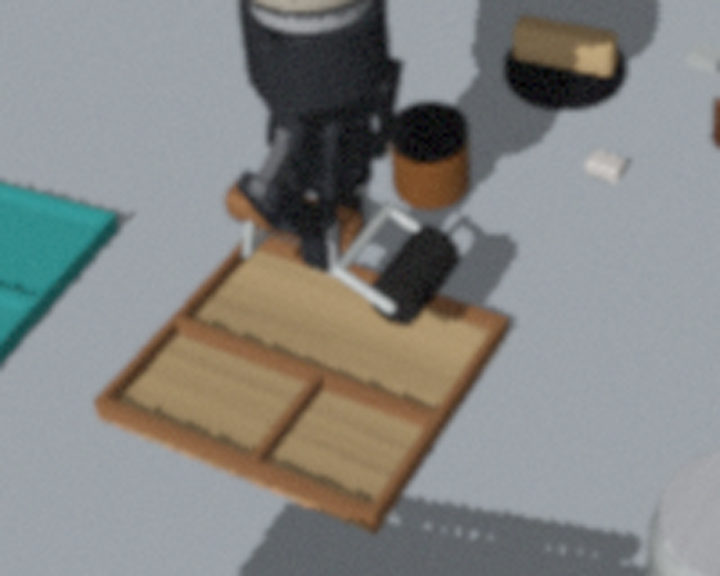

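Call:
drive_tool --moves '[[[0, 0, 0], [-0.001, 0, 0.02], 0.01], [[0, 0, 0], [0, 0, 0.012], 0.01], [[0, 0, 0], [0, 0, 0], 0.01], [[0, 0, 0], [0, 0, 0], 0.01]]'

```text
time: 6.62
eef_pos: [0.4744, -0.2861, 0.0513]
tcp_rot: [0.998, 0.068, 0.0, 0.0]
contact_force: [1.0, -0.4, -1.2]
opening: 0.274
finger_force: 59.0
```

```bash
python3 - <<'E'
from h import *
x,y=local(3,0,34.5);plan(x+.001,y-.002,.034,7.7)
c=cam('scene');cv2.imwrite('pics/place1b.png',cv2.resize(c['image'][240:370,150:300,::-1],None,fx=4.6,fy=4.6,interpolation=cv2.INTER_CUBIC))
E
```

```text
t 6.62 pos [ 0.4744 -0.2861  0.0513] phi 7.7 turn z 0.001 rv [ 0.001 -0.001  0.001] then shift [-0.0007 -0.0008  0.0173] open 0.27 j6 0.71
```

View pics/place1b.png

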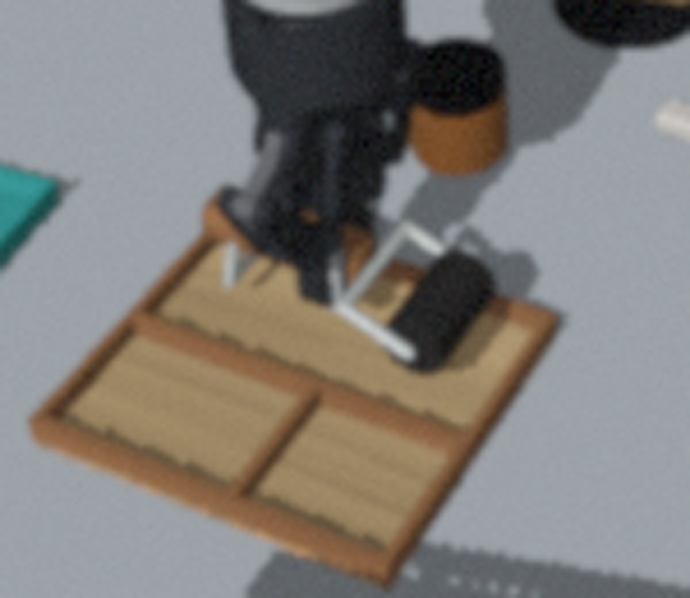

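The roller hangs over the long compartment, its near end at (425,368) clear of the divider at y≈418. I'll lower, release and retreat.

Call:
drive_tool --moves '[[[0, 0, 0], [0, 0, 0.01], 0.01], [[0, 0, 0], [0, 0, 0.006], 0.01], [[0, 0, 0], [0, 0, 0.001], 0.01], [[0, 0, 0], [0, 0, 0], 0.01], [[0, 0, 0], [0, 0, 0], 0.01]]'

```text
time: 7.3
eef_pos: [0.4738, -0.286, 0.0341]
tcp_rot: [0.998, 0.067, -0.0, -0.0]
contact_force: [-2.4, 1.2, 4.2]
opening: 0.274
finger_force: 59.9
```

Call:
drive_tool --moves '[[[0, 0, 0], [0, 0, 0], 0.026], [[0, 0, 0], [0, 0, 0], 0.034], [[0, 0, 0], [0, 0, 0], 0.04], [[0, 0, 0], [0, 0, -0.01], 0.04], [[0, 0, 0], [0, 0, -0.03], 0.04]]'

```text
time: 7.92
eef_pos: [0.4729, -0.2851, 0.0729]
tcp_rot: [0.998, 0.067, -0.001, -0.001]
contact_force: [-0.3, 0.6, -0.6]
opening: 0.471
finger_force: 0.0
```

Call:
drive_tool --moves '[[[0, 0, 0], [0, 0, -0.05], 0.06], [[0, 0, -0.17], [0, 0, 0], 0.085], [[0, 0, -0.18], [0, 0, 0], 0.085], [[0, 0, -0.18], [0, 0, 0], 0.085], [[0, 0, -0.18], [0, 0, 0], 0.085]]'

```text
time: 8.55
eef_pos: [0.4741, -0.2861, 0.1246]
tcp_rot: [0.911, 0.413, 0.0, 0.001]
contact_force: [0.0, -0.2, 0.3]
opening: 0.995
finger_force: 0.0
```

Call:
drive_tool --moves '[[[0, 0, -0.18], [0, 0, 0], 0.085], [[0, 0, -0.18], [0, 0, 0], 0.085], [[0, 0, -0.18], [0, 0, 0], 0.085], [[0, 0, -0.18], [0, 0, 0], 0.085], [[0, 0, -0.14], [0, 0, 0], 0.085]]'

```text
time: 9.18
eef_pos: [0.4741, -0.2861, 0.1246]
tcp_rot: [0.656, 0.754, -0.0, 0.001]
contact_force: [0.6, -0.5, -0.3]
opening: 0.993
finger_force: 0.0
```

```bash
python3 - <<'E'
from h import *
plan(.436,-.145,.034,97.7);print(local(3,50,-40.5))
E
```

```text
t 9.18 pos [ 0.4741 -0.2861  0.1246] phi 98.0 turn z 0.004 rv [0.001 0.001 0.004] then shift [ 0.145  -0.0189  0.0906] open 0.99 j6 -0.87
[ 0.5322756  -0.35103551]
```

Call:
drive_tool --moves '[[[0, 0, 0], [0.048, -0.006, 0], 0.085], [[0, 0, 0], [0.048, -0.006, 0], 0.085], [[0, 0, 0], [0.0485, -0.006, 0], 0.085], [[0, 0, 0], [0, 0, 0.03], 0.085], [[0, 0, 0], [0, 0, 0], 0.085]]'

```text
time: 9.8
eef_pos: [0.4354, -0.144, 0.0927]
tcp_rot: [0.658, 0.753, -0.0, -0.002]
contact_force: [-0.3, -0.1, 0.2]
opening: 0.996
finger_force: 0.0
```

Call:
drive_tool --moves '[[[0, 0, 0], [0, 0, 0.03], 0.085], [[0, 0, 0], [0, 0, 0.03], 0.085], [[0, 0, 0], [0, 0, 0], 0.085], [[0, 0, 0], [0, 0, 0], 0.085]]'

```text
time: 10.3
eef_pos: [0.4379, -0.1462, 0.0353]
tcp_rot: [0.658, 0.753, 0.0, 0.001]
contact_force: [0.9, 1.0, 0.0]
opening: 0.999
finger_force: 0.0
```

```bash
python3 - <<'E'
from h import *
plan(.437,-.1455,.034,97.7);print(ctrl.get_state()['contact_force'])
c=cam('scene');cv2.imwrite('pics/grasp2.png',cv2.resize(c['image'][210:370,150:350,::-1],None,fx=3.6,fy=3.6,interpolation=cv2.INTER_CUBIC))
E
```

```text
t 10.3 pos [ 0.4379 -0.1462  0.0353] phi 97.6 turn z -0.001 rv [ 0.002  0.001 -0.001] then shift [ 0.0008 -0.0008  0.0013] open 1.0 j6 -0.68
[0.85105689 0.98118721 0.01167267]
```

View pics/grasp2.png

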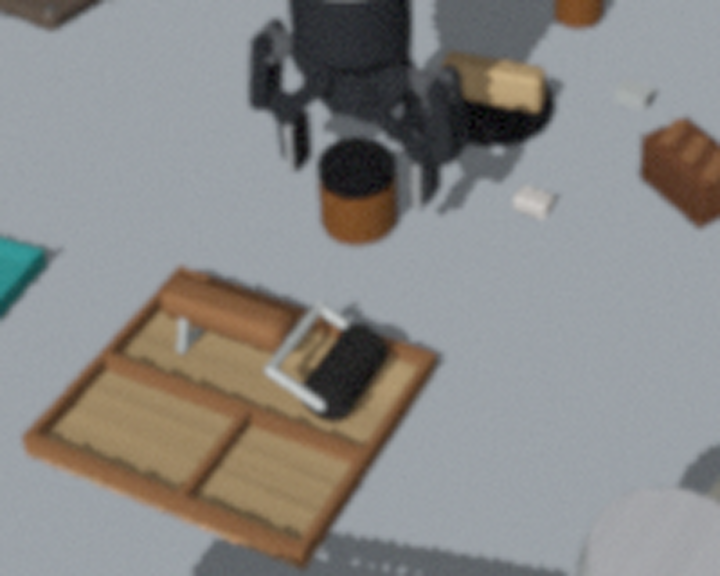

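```bash
python3 - <<'E'
from h import *
c=cam('scene')
print(ray(c,[[248.9,256.2]],.052),proj(c,[[.437,-.1455,.052]]))
# open fingertip mid in scene: pix
m=(np.array([[302,165],[430,200]])/3.6+[150,210]-.5);print(m.tolist(),m.mean(0))
for z in(.02,.03,.035):print(z,ray(c,m,z).round(3).tolist(),ray(c,[m.mean(0)],z).round(3))
E
```

```text
[[ 0.44537961 -0.15590038  0.052     ]] [[248.64702336 252.66807497]]
[[233.38888888888889, 255.33333333333334], [268.94444444444446, 265.05555555555554]] [251.16666667 260.19444444]
0.02 [[0.386, -0.142, 0.02], [0.48, -0.125, 0.02]] [[ 0.434 -0.133  0.02 ]]
0.03 [[0.395, -0.151, 0.03], [0.487, -0.135, 0.03]] [[ 0.442 -0.143  0.03 ]]
0.035 [[0.399, -0.156, 0.035], [0.491, -0.14, 0.035]] [[ 0.445 -0.148  0.035]]
```

Call:
drive_tool --moves '[[[0, 0, 0], [0, 0, 0], 0.045], [[0, 0, 0], [0, 0, 0], 0.045], [[0, 0, 0], [0, 0, 0], 0.045], [[0, 0, 0], [0, 0, 0], 0.045], [[0, 0, 0], [0, 0, 0], 0.045]]' --grip_force 25

```text
time: 11.02
eef_pos: [0.4373, -0.1454, 0.0346]
tcp_rot: [0.658, 0.753, 0.0, 0.0]
contact_force: [-0.8, 0.5, 5.9]
opening: 0.597
finger_force: 26.0
```

Call:
drive_tool --moves '[[[0, 0, 0], [0, 0, 0], 0.085], [[0, 0, 0], [0, 0, 0], 0.085], [[0, 0, 0], [0, 0, -0.02], 0.085], [[0, 0, 0], [0, 0, -0.02], 0.085], [[0, 0, 0.175], [0, 0, 0], 0.085]]'

```text
time: 11.65
eef_pos: [0.4378, -0.1458, 0.0752]
tcp_rot: [0.723, 0.691, 0.0, 0.002]
contact_force: [-0.5, 0.5, -0.4]
opening: 1.0
finger_force: 0.0
```

Call:
drive_tool --moves '[[[0, 0, 0.175], [0, 0, 0], 0.085], [[0, 0, 0.175], [0, 0, 0], 0.085], [[0, 0, 0.175], [0, 0, 0], 0.085], [[0, 0, 0.175], [0, 0, 0], 0.085], [[0, 0, 0.175], [0, 0, 0], 0.085]]'

```text
time: 12.28
eef_pos: [0.4365, -0.145, 0.0734]
tcp_rot: [0.948, 0.319, -0.0, -0.0]
contact_force: [-0.3, -0.1, -0.2]
opening: 0.998
finger_force: 0.0
```

Call:
drive_tool --moves '[[[0, 0, 0.175], [0, 0, 0], 0.085], [[0, 0, 0.175], [0, 0, 0], 0.085], [[0, 0, 0.17], [0, 0, 0], 0.085], [[0, 0, 0], [0, 0, 0], 0.085], [[0, 0, 0], [0, 0, 0], 0.085]]'

```text
time: 12.9
eef_pos: [0.4366, -0.1451, 0.0736]
tcp_rot: [0.998, 0.069, -0.0, -0.0]
contact_force: [0.6, -0.2, -0.5]
opening: 0.995
finger_force: 0.0
```

```bash
python3 - <<'E'
from h import *
plan(.4379,-.1462,.034,7.7)
c=cam('scene')
im=c['image'];g=im[235:300,225:275].astype(int)
V=g.max(2);print('lid mask centre',)
m=(V<45).astype(np.uint8);n,l,st,ce=cv2.connectedComponentsWithStats(m)
print([(st[i].tolist(),(ce[i]+[225,235]).round(1).tolist()) for i in range(1,n) if st[i][4]>40])
E
```

```text
t 12.9 pos [ 0.4366 -0.1451  0.0736] phi 7.9 turn z 0.003 rv [-0.     0.     0.003] then shift [0.0011 0.0013 0.0396] open 0.99 j6 0.89
lid mask centre
[([11, 0, 7, 17, 55], [238.0, 243.5]), ([16, 14, 18, 16, 201], [250.5, 256.5])]
```

Call:
drive_tool --moves '[[[0, 0, 0], [0.001, 0, 0.02], 0.085], [[0, 0, 0], [0, 0, 0.02], 0.085], [[0, 0, 0], [0, 0, 0], 0.085], [[0, 0, 0], [0, 0, 0], 0.045], [[0, 0, 0], [0, 0, 0], 0.045]]' --grip_force 40

```text
time: 13.58
eef_pos: [0.4387, -0.1458, 0.0349]
tcp_rot: [0.998, 0.068, 0.001, 0.001]
contact_force: [-0.8, 1.8, 21.7]
opening: 0.6
finger_force: 20.0
```

Call:
drive_tool --moves '[[[0, 0, 0], [0, 0, 0], 0.045], [[0, 0, 0], [0, 0, 0], 0.045], [[0, 0, 0], [0, 0, 0], 0.045]]'

```text
time: 13.95
eef_pos: [0.439, -0.1459, 0.0353]
tcp_rot: [0.998, 0.067, 0.001, 0.001]
contact_force: [-0.8, -0.8, 5.1]
opening: 0.591
finger_force: 42.3
```

```bash
python3 - <<'E'
from h import *
plan(.4379,-.1462,.034,7.7)
c=cam('scene');e=ctrl.get_state()['eef_pos']
im=c['image'];V=im[235:300,225:275].max(2);print('proj lid',proj(c,[[e[0],e[1],.052]]))
cv2.imwrite('pics/held2.png',cv2.resize(im[210:310,190:310,::-1],None,fx=5,fy=5,interpolation=cv2.INTER_CUBIC))
br=((im[...,0]>im[...,2]*1.6)&(im[...,0]>50)).astype(np.uint8)[240:300,220:280]
n,l,st,ce=cv2.connectedComponentsWithStats(br);print([(st[i].tolist()) for i in range(1,n) if st[i][4]>40],proj(c,[[e[0],e[1],0],[e[0],e[1],.03]]))
E
```

```text
t 13.95 pos [ 0.439  -0.1459  0.0353] phi 7.7 turn z 0.001 rv [ 0.002 -0.002  0.001] then shift [-0.0011  0.0002  0.0013] open 0.59 j6 0.9
proj lid [[249.2373453  253.02040035]]
[[21, 21, 19, 16, 157], [0, 52, 14, 8, 81]] [[250.13422894 270.11211465]
 [249.62295818 260.37054236]]
```

View pics/held2.png

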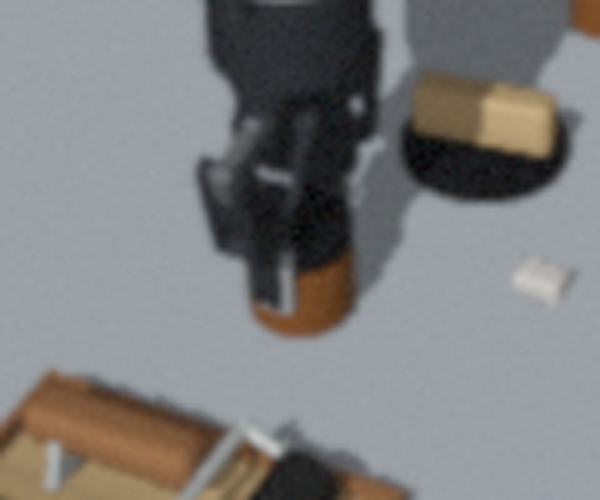

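Call:
drive_tool --moves '[[[0, 0, 0], [0, 0, -0.02], 0.04], [[0, 0, 0], [0, 0, -0.03], 0.04], [[0, 0, -0.17], [0, 0, -0.03], 0.04], [[0, 0, -0.175], [0, 0, 0], 0.04], [[0, 0, -0.175], [0, 0, 0], 0.04]]'

```text
time: 14.62
eef_pos: [0.4374, -0.1447, 0.1138]
tcp_rot: [0.946, 0.324, 0.0, -0.0]
contact_force: [0.6, 0.5, -1.5]
opening: 0.597
finger_force: 42.2
```

Call:
drive_tool --moves '[[[0, 0, -0.175], [0, 0, 0], 0.04], [[0, 0, -0.175], [0, 0, 0], 0.04], [[0, 0, -0.175], [0, 0, 0], 0.04], [[0, 0, -0.175], [0, 0, 0], 0.04], [[0, 0, -0.175], [0, 0, 0], 0.04]]'

```text
time: 15.25
eef_pos: [0.4371, -0.1445, 0.1131]
tcp_rot: [0.719, 0.695, -0.0, -0.001]
contact_force: [-0.1, -0.0, -1.6]
opening: 0.593
finger_force: 42.1
```

Call:
drive_tool --moves '[[[0, 0, -0.175], [0, 0, 0], 0.04], [[0, 0, 0], [0, 0, 0], 0.04]]'

```text
time: 15.5
eef_pos: [0.4372, -0.1446, 0.1132]
tcp_rot: [0.659, 0.752, -0.0, -0.001]
contact_force: [-0.5, 0.2, -1.3]
opening: 0.589
finger_force: 42.1
```

```bash
python3 - <<'E'
from h import *
plan(.5333,-.353,.0393,97.7)
E
```

```text
t 15.5 pos [ 0.4372 -0.1446  0.1132] phi 97.6 turn z -0.002 rv [-0.001 -0.001 -0.002] then shift [-0.2194  0.0673  0.0739] open 0.59 j6 -0.67
```

Call:
drive_tool --moves '[[[0, 0, 0], [-0.055, 0.017, 0], 0.04], [[0, 0, 0], [-0.055, 0.017, 0], 0.04], [[0, 0, 0], [-0.055, 0.017, 0], 0.04], [[0, 0, 0], [-0.0545, 0.0165, 0], 0.04], [[0, 0, 0], [0, 0, 0.02], 0.04]]'

```text
time: 16.12
eef_pos: [0.5362, -0.3585, 0.0956]
tcp_rot: [0.66, 0.751, -0.0, 0.004]
contact_force: [-0.5, 0.4, -1.1]
opening: 0.593
finger_force: 42.2
```

Call:
drive_tool --moves '[[[0, 0, 0], [0, 0, 0.025], 0.04], [[0, 0, 0], [0, 0, 0], 0.04], [[0, 0, 0], [0, 0, 0], 0.04]]'

```text
time: 16.5
eef_pos: [0.5339, -0.3529, 0.0689]
tcp_rot: [0.658, 0.753, 0.0, -0.0]
contact_force: [0.1, -0.0, -1.6]
opening: 0.595
finger_force: 42.3
```

```bash
python3 - <<'E'
from h import *
plan(.5333,-.353,.0393,97.7)
E
```

```text
t 16.5 pos [ 0.5339 -0.3529  0.0689] phi 97.6 turn z -0.001 rv [-0.    -0.    -0.001] then shift [-0.     -0.0006  0.0296] open 0.6 j6 -0.88
```

Call:
drive_tool --moves '[[[0, 0, 0], [0, 0, 0.015], 0.04], [[0, 0, 0], [0, 0, 0.01], 0.04], [[0, 0, 0], [0, 0, 0.0045], 0.04], [[0, 0, 0], [0, 0, 0], 0.04], [[0, 0, 0], [0, 0, 0], 0.04]]'

```text
time: 17.12
eef_pos: [0.534, -0.3536, 0.0393]
tcp_rot: [0.658, 0.753, 0.0, 0.0]
contact_force: [-0.2, 1.1, -0.4]
opening: 0.594
finger_force: 42.3
```

Call:
drive_tool --moves '[[[0, 0, 0], [0, 0, 0], 0.055], [[0, 0, 0], [0, 0, 0], 0.062], [[0, 0, 0], [0, 0, 0], 0.07], [[0, 0, 0], [0, 0, -0.02], 0.07], [[0, 0, 0], [0, 0, -0.05], 0.07]]'

```text
time: 17.75
eef_pos: [0.5325, -0.3523, 0.108]
tcp_rot: [0.658, 0.753, 0.0, -0.003]
contact_force: [1.2, -1.1, 0.6]
opening: 0.821
finger_force: 0.0
```

Call:
drive_tool --moves '[[[0, 0, 0.17], [0, 0, -0.02], 0.07], [[0, 0, 0.18], [0, 0, 0], 0.07], [[0, 0, 0.18], [0, 0, 0], 0.07], [[0, 0, 0.18], [0, 0, 0], 0.07], [[0, 0, 0.18], [0, 0, 0], 0.07]]'

```text
time: 18.38
eef_pos: [0.5344, -0.3539, 0.1312]
tcp_rot: [0.919, 0.394, 0.0, 0.001]
contact_force: [1.2, 0.7, 0.8]
opening: 0.819
finger_force: 0.0
```

Call:
drive_tool --moves '[[[0, 0, 0.18], [0, 0, 0], 0.07], [[0, 0, 0.18], [0, 0, 0], 0.07], [[0, 0, 0.18], [0, 0, 0], 0.07], [[0, 0, 0.18], [0, 0, 0], 0.07], [[0, 0, 0.18], [0, 0, 0], 0.07]]'

```text
time: 19.0
eef_pos: [0.5344, -0.3539, 0.1311]
tcp_rot: [0.999, -0.046, 0.001, 0.001]
contact_force: [1.4, -0.5, 0.6]
opening: 0.818
finger_force: 0.0
```

Call:
drive_tool --moves '[[[0, 0, 0.18], [0, 0, 0], 0.07], [[0, 0, 0.18], [0, 0, 0], 0.07], [[0, 0, 0], [0, 0, 0], 0.07]]'

```text
time: 19.38
eef_pos: [0.5344, -0.3539, 0.1309]
tcp_rot: [0.976, -0.22, 0.001, 0.0]
contact_force: [-0.1, -0.1, 0.1]
opening: 0.821
finger_force: 0.0
```

```bash
python3 - <<'E'
from h import *
plan(.6085,-.001,.1,-25.1)
E
```

```text
t 19.38 pos [ 0.5344 -0.3539  0.1309] phi -25.4 turn z -0.005 rv [ 0.001 -0.002 -0.005] then shift [-0.0826 -0.351   0.0309] open 0.82 j6 1.27
```

Call:
drive_tool --moves '[[[0, 0, -0.005], [-0.0138, -0.0585, 0], 0.07], [[0, 0, 0], [-0.0138, -0.0585, 0], 0.07], [[0, 0, 0], [-0.0138, -0.0585, 0], 0.07], [[0, 0, 0], [-0.0138, -0.0585, 0], 0.07], [[0, 0, 0], [-0.0138, -0.0585, 0], 0.07]]'

```text
time: 20.0
eef_pos: [0.5971, -0.0578, 0.1305]
tcp_rot: [0.976, -0.217, 0.001, 0.0]
contact_force: [0.6, -0.3, 0.7]
opening: 0.818
finger_force: 0.0
```

Call:
drive_tool --moves '[[[0, 0, 0], [-0.0138, -0.0585, 0], 0.07], [[0, 0, 0], [0, 0, 0.03], 0.07], [[0, 0, 0], [0, 0, 0], 0.07], [[0, 0, 0], [0, 0, 0], 0.07]]'

```text
time: 20.5
eef_pos: [0.6094, -0.0014, 0.1003]
tcp_rot: [0.976, -0.218, 0.0, 0.0]
contact_force: [-0.3, -0.1, -0.4]
opening: 0.816
finger_force: 0.0
```

```bash
python3 - <<'E'
from h import *
plan(.6085,-.001,.031,-25.1)
c=cam('scene');im=c['image']
cv2.imwrite('pics/p3.png',cv2.resize(im[200:370,140:400,::-1],None,fx=3,fy=3,interpolation=cv2.INTER_CUBIC))
E
```

```text
t 20.5 pos [ 0.6094 -0.0014  0.1003] phi -25.2 turn z -0.002 rv [-0.    -0.001 -0.002] then shift [-0.001  -0.      0.0693] open 0.82 j6 1.84
```

View pics/p3.png

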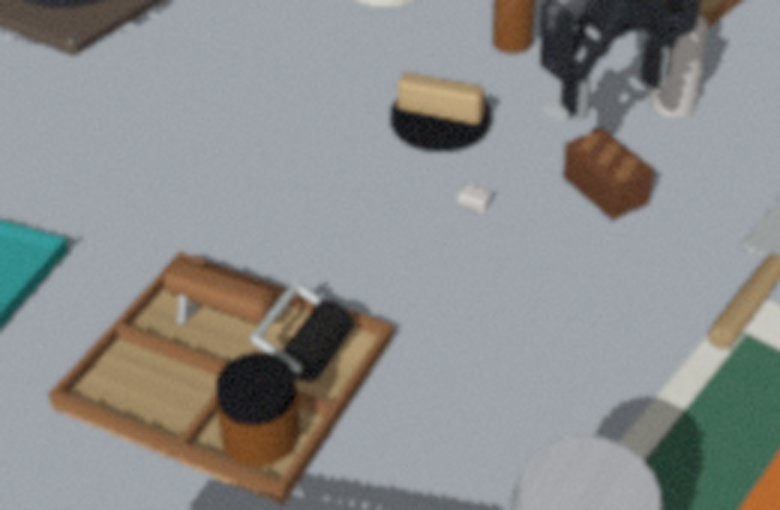

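Call:
drive_tool --moves '[[[0, 0, 0], [-0.001, 0, 0.03], 0.07], [[0, 0, 0], [0, 0, 0.025], 0.07], [[0, 0, 0], [0, 0, 0.014], 0.07], [[0, 0, 0], [0, 0, 0], 0.07], [[0, 0, 0], [0, 0, 0], 0.03]]'

```text
time: 21.18
eef_pos: [0.6091, -0.0008, 0.0317]
tcp_rot: [0.976, -0.218, 0.001, -0.0]
contact_force: [0.0, -0.0, 0.2]
opening: 0.624
finger_force: 0.0
```

Call:
drive_tool --moves '[[[0, 0, 0], [0, 0, 0], 0.03], [[0, 0, 0], [0, 0, 0], 0.03], [[0, 0, 0], [0, 0, 0], 0.03], [[0, 0, 0], [0, 0, -0.02], 0.03], [[0, 0, 0], [0, 0, -0.03], 0.03]]' --grip_force 50

```text
time: 21.8
eef_pos: [0.6065, -0.0, 0.0797]
tcp_rot: [0.976, -0.218, -0.002, 0.0]
contact_force: [0.0, -1.0, -0.6]
opening: 0.454
finger_force: 52.0
```

Call:
drive_tool --moves '[[[0, 0, -0.14], [0, 0, -0.03], 0.03], [[0, 0, -0.145], [0, 0, 0], 0.03], [[0, 0, -0.145], [0, 0, 0], 0.03], [[0, 0, -0.143], [0, 0, 0], 0.03], [[0, 0, 0], [0, 0, 0], 0.03]]'

```text
time: 22.42
eef_pos: [0.6076, -0.0002, 0.1105]
tcp_rot: [0.998, 0.066, -0.0, -0.0]
contact_force: [0.2, 0.1, -1.9]
opening: 0.455
finger_force: 52.1
```

```bash
python3 - <<'E'
from h import *
x,y=local(3,-37.5,-40.5);plan(x+.001,y-.002,.035,7.7)
c=cam('scene');im=c['image']
cv2.imwrite('pics/p4.png',cv2.resize(im[170:290,260:400,::-1],None,fx=4,fy=4,interpolation=cv2.INTER_CUBIC))
E
```

```text
t 22.43 pos [ 6.076e-01 -2.000e-04  1.105e-01] phi 7.5 turn z -0.003 rv [-0.     0.001 -0.003] then shift [-0.2085  0.3397  0.0755] open 0.45 j6 1.27
```

View pics/p4.png

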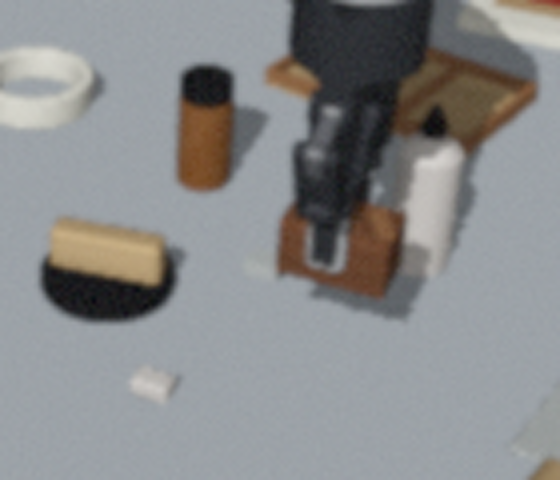

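Call:
drive_tool --moves '[[[0, 0, -0.003], [-0.03, 0.0485, 0], 0.03], [[0, 0, 0], [-0.03, 0.0485, 0], 0.03], [[0, 0, 0], [-0.03, 0.0485, 0], 0.03], [[0, 0, 0], [-0.03, 0.0485, 0], 0.03], [[0, 0, 0], [-0.03, 0.0485, 0], 0.03]]'

```text
time: 23.1
eef_pos: [0.4911, -0.2623, 0.1106]
tcp_rot: [0.998, 0.067, 0.0, 0.0]
contact_force: [1.7, -0.5, -0.8]
opening: 0.456
finger_force: 51.9
```

Call:
drive_tool --moves '[[[0, 0, 0], [-0.03, 0.0485, 0], 0.03], [[0, 0, 0], [-0.03, 0.0485, 0], 0.03], [[0, 0, 0], [0, 0, 0], 0.03], [[0, 0, 0], [0, 0, 0.02], 0.03], [[0, 0, 0], [0, 0, 0], 0.03]]'

```text
time: 23.72
eef_pos: [0.4448, -0.3621, 0.0871]
tcp_rot: [0.998, 0.068, -0.002, -0.003]
contact_force: [-1.6, -0.3, -2.3]
opening: 0.453
finger_force: 51.9
```

```bash
python3 - <<'E'
from h import *
x,y=local(3,-37.5-3,-40.5);plan(x+.001,y-.002,.035,7.7)
E
```

```text
t 23.73 pos [ 0.4448 -0.3621  0.0871] phi 7.8 turn z 0.002 rv [-0.006  0.003  0.002] then shift [-0.0016  0.0029  0.0521] open 0.45 j6 0.57
```

Call:
drive_tool --moves '[[[0, 0, 0], [-0.0015, 0.002, 0.025], 0.03], [[0, 0, 0], [0, 0, 0.015], 0.03], [[0, 0, 0], [0, 0, 0.005], 0.03], [[0, 0, 0], [0, 0, 0], 0.03], [[0, 0, 0], [0, 0, 0], 0.03]]'

```text
time: 24.35
eef_pos: [0.4451, -0.3677, 0.0461]
tcp_rot: [0.998, 0.068, 0.0, 0.001]
contact_force: [-0.5, 0.3, -1.3]
opening: 0.453
finger_force: 52.0
```

```bash
python3 - <<'E'
from h import *
x,y=local(3,-37.5-3,-40.5);plan(x+.001,y-.002,.0357,7.7)
print(ctrl.get_state()['contact_force'])
E
```

```text
t 24.35 pos [ 0.4451 -0.3677  0.0461] phi 7.8 turn z 0.002 rv [ 0.001 -0.001  0.002] then shift [-0.0012 -0.0027  0.0104] open 0.45 j6 0.57
[-0.47634164  0.30584083 -1.28594228]
```

Call:
drive_tool --moves '[[[0, 0, 0], [-0.001, -0.0027, 0.005], 0.03], [[0, 0, 0], [0, 0, 0.005], 0.03], [[0, 0, 0], [0, 0, 0], 0.03], [[0, 0, 0], [0, 0, 0], 0.03]]'

```text
time: 24.85
eef_pos: [0.4434, -0.365, 0.036]
tcp_rot: [0.998, 0.068, 0.0, 0.0]
contact_force: [-2.1, 1.6, 5.9]
opening: 0.456
finger_force: 52.8
```

Call:
drive_tool --moves '[[[0, 0, 0], [0, 0, 0], 0.042], [[0, 0, 0], [0, 0, 0], 0.048], [[0, 0, 0], [0, 0, 0], 0.05], [[0, 0, 0], [0, 0, -0.02], 0.05], [[0, 0, 0], [0, 0, -0.05], 0.05]]'

```text
time: 25.48
eef_pos: [0.4419, -0.3633, 0.1043]
tcp_rot: [0.998, 0.068, -0.002, -0.002]
contact_force: [0.8, 0.0, 0.6]
opening: 0.588
finger_force: 0.0
```

Call:
drive_tool --moves '[[[0, 0, -0.127], [0, 0, 0], 0.05], [[0, 0, 0], [0, 0, -0.01], 0.05], [[0, 0, 0], [0, 0, 0], 0.05]]'

```text
time: 25.85
eef_pos: [0.4436, -0.3652, 0.1167]
tcp_rot: [0.991, 0.13, 0.001, 0.001]
contact_force: [-0.5, 0.5, -0.4]
opening: 0.582
finger_force: 0.0
```

```bash
python3 - <<'E'
from h import *
plan(.4447,.0065,.033,15)
E
```

```text
t 25.85 pos [ 0.4436 -0.3652  0.1167] phi 15.0 turn z -0.001 rv [ 0.002 -0.001 -0.001] then shift [ 0.0973 -0.3587  0.0837] open 0.58 j6 0.44
```

Call:
drive_tool --moves '[[[0, 0, 0], [0.0139, -0.0512, 0], 0.06], [[0, 0, 0], [0.0139, -0.0512, 0], 0.06], [[0, 0, 0], [0.0139, -0.0512, 0], 0.06], [[0, 0, 0], [0.0139, -0.0512, 0], 0.06], [[0, 0, 0], [0.0139, -0.0512, 0], 0.06]]'

```text
time: 26.48
eef_pos: [0.4433, -0.0978, 0.115]
tcp_rot: [0.992, 0.13, -0.0, -0.0]
contact_force: [-0.2, -0.8, 0.6]
opening: 0.703
finger_force: 0.0
```

Call:
drive_tool --moves '[[[0, 0, 0], [0.0139, -0.0512, 0], 0.06], [[0, 0, 0], [0.0139, -0.0512, 0], 0.06], [[0, 0, 0], [0, 0, 0.02], 0.06], [[0, 0, 0], [0, 0, 0], 0.06], [[0, 0, 0], [0, 0, 0], 0.06]]'

```text
time: 27.1
eef_pos: [0.4442, 0.0062, 0.0955]
tcp_rot: [0.991, 0.13, -0.0, -0.0]
contact_force: [-0.5, -0.0, 0.4]
opening: 0.699
finger_force: 0.0
```

```bash
python3 - <<'E'
from h import *
plan(.4447,.0065,.033,15)
E
```

```text
t 27.1 pos [0.4442 0.0062 0.0955] phi 15.0 turn z -0.0 rv [-0.  0. -0.] then shift [ 0.0006 -0.0002  0.0625] open 0.7 j6 1.09
```

Call:
drive_tool --moves '[[[0, 0, 0], [0, 0, 0.03], 0.06], [[0, 0, 0], [0, 0, 0.02], 0.06], [[0, 0, 0], [0, 0, 0.0125], 0.06], [[0, 0, 0], [0, 0, 0], 0.06], [[0, 0, 0], [0, 0, 0], 0.01]]'

```text
time: 27.72
eef_pos: [0.4449, 0.0062, 0.0336]
tcp_rot: [0.991, 0.131, 0.001, 0.0]
contact_force: [0.5, -0.7, 0.0]
opening: 0.504
finger_force: 0.0
```

Call:
drive_tool --moves '[[[0, 0, 0], [0, 0, 0], 0.01], [[0, 0, 0], [0, 0, 0], 0.01], [[0, 0, 0], [0, 0, 0], 0.01], [[0, 0, 0], [0, 0, 0], 0.01]]' --grip_force 60

```text
time: 28.22
eef_pos: [0.4452, 0.0064, 0.0339]
tcp_rot: [0.991, 0.131, 0.001, 0.0]
contact_force: [-1.4, -1.0, 6.3]
opening: 0.247
finger_force: 61.0
```

Call:
drive_tool --moves '[[[0, 0, 0], [0, 0, -0.02], 0.01], [[0, 0, 0], [0, 0, -0.04], 0.01], [[0, 0, 0], [0, 0, -0.05], 0.01], [[0, 0, 0], [0, 0, -0.03], 0.01], [[0, 0, 0], [0, 0, 0], 0.01]]'

```text
time: 28.85
eef_pos: [0.4454, 0.0064, 0.1749]
tcp_rot: [0.991, 0.131, 0.003, 0.001]
contact_force: [0.3, 0.4, -1.4]
opening: 0.251
finger_force: 60.0
```

```bash
python3 - <<'E'
from h import *
x,y=local(2,-31.5,0);plan(x+.001,y-.002,.037,15)
E
```

```text
t 28.85 pos [0.4454 0.0064 0.1749] phi 15.1 turn z 0.001 rv [ 0.002 -0.005  0.001] then shift [ 0.1151 -0.3257  0.1379] open 0.25 j6 1.09
```

Call:
drive_tool --moves '[[[0, 0, 0], [0.0192, -0.0543, 0], 0.01], [[0, 0, 0], [0.0192, -0.0543, 0], 0.01], [[0, 0, 0], [0.0192, -0.0543, 0], 0.01], [[0, 0, 0], [0.0192, -0.0543, 0], 0.01], [[0, 0, 0], [0.0192, -0.0543, 0], 0.01]]'

```text
time: 29.48
eef_pos: [0.4646, 0.295, 0.1695]
tcp_rot: [0.991, 0.131, -0.002, 0.001]
contact_force: [-0.3, -0.2, -1.2]
opening: 0.243
finger_force: 60.0
```

Call:
drive_tool --moves '[[[0, 0, 0], [0.0192, -0.0543, 0], 0.01], [[0, 0, 0], [0, 0, 0.04], 0.01], [[0, 0, 0], [0, 0, 0.04], 0.01], [[0, 0, 0], [0, 0, 0.03], 0.01], [[0, 0, 0], [0, 0, 0], 0.01]]'

```text
time: 30.1
eef_pos: [0.4666, 0.3491, 0.0569]
tcp_rot: [0.991, 0.131, -0.006, 0.002]
contact_force: [0.1, -0.0, -0.8]
opening: 0.242
finger_force: 59.9
```

Call:
drive_tool --moves '[[[0, 0, 0], [0, 0, 0], 0.01], [[0, 0, 0], [0, 0, 0], 0.01]]'

```text
time: 30.35
eef_pos: [0.4717, 0.3516, 0.0643]
tcp_rot: [0.991, 0.131, 0.001, -0.0]
contact_force: [-0.6, 0.1, -1.4]
opening: 0.246
finger_force: 60.0
```

```bash
python3 - <<'E'
from h import *
x,y=local(2,-31.5,0);plan(x+.001,y-.002,.0383,15)
E
```

```text
t 30.35 pos [0.4717 0.3516 0.0643] phi 15.1 turn z 0.001 rv [-0.001 -0.003  0.001] then shift [0.0003 0.0009 0.026 ] open 0.25 j6 1.78
```

Call:
drive_tool --moves '[[[0, 0, 0], [0, 0.001, 0.012], 0.01], [[0, 0, 0], [0, 0, 0.008], 0.01], [[0, 0, 0], [0, 0, 0.0055], 0.01], [[0, 0, 0], [0, 0, 0], 0.01], [[0, 0, 0], [0, 0, 0], 0.01]]'

```text
time: 30.98
eef_pos: [0.471, 0.3502, 0.038]
tcp_rot: [0.991, 0.131, -0.0, 0.0]
contact_force: [-2.9, -0.9, 5.2]
opening: 0.244
finger_force: 60.9
```

Call:
drive_tool --moves '[[[0, 0, 0], [0, 0, 0], 0.026], [[0, 0, 0], [0, 0, 0], 0.034], [[0, 0, 0], [0, 0, 0], 0.042], [[0, 0, 0], [0, 0, -0.02], 0.042], [[0, 0, 0], [0, 0, -0.05], 0.05]]'

```text
time: 31.6
eef_pos: [0.4692, 0.3493, 0.1062]
tcp_rot: [0.991, 0.131, -0.003, 0.001]
contact_force: [-0.2, 0.2, 1.3]
opening: 0.588
finger_force: 0.0
```

Call:
drive_tool --moves '[[[0, 0, 0], [0, 0, -0.05], 0.06], [[0, 0, -0.169], [0, 0, -0.03], 0.085], [[0, 0, -0.169], [0, 0, 0], 0.085], [[0, 0, -0.169], [0, 0, 0], 0.085], [[0, 0, -0.169], [0, 0, 0], 0.085]]'

```text
time: 32.22
eef_pos: [0.4712, 0.3503, 0.1892]
tcp_rot: [0.891, 0.455, 0.001, 0.0]
contact_force: [-0.2, 0.4, -0.9]
opening: 0.994
finger_force: 0.0
```

Call:
drive_tool --moves '[[[0, 0, -0.169], [0, 0, 0], 0.085], [[0, 0, -0.169], [0, 0, 0], 0.085], [[0, 0, -0.169], [0, 0, 0], 0.085], [[0, 0, 0], [0, 0, 0], 0.085]]'

```text
time: 32.72
eef_pos: [0.4712, 0.3503, 0.1887]
tcp_rot: [0.751, 0.661, 0.001, 0.0]
contact_force: [-0.1, 0.5, -0.7]
opening: 1.004
finger_force: 0.0
```

```bash
python3 - <<'E'
from h import *
plan(.603,.139,.18,82.8)
c=cam('scene');im=c['image']
a=im[180:250,355:385].astype(int);m=((a.min(2)>115)&(a[...,2]-a[...,0]<12)).astype(np.uint8)
n,l,st,ce=cv2.connectedComponentsWithStats(m);print([(st[i].tolist()) for i in range(1,n) if st[i][4]>60])
P=[[.603+.021*np.cos(t),.139+.021*np.sin(t),z] for z in(0,.088) for t in np.linspace(0,6.28,36)]
u=proj(c,P);print('pred x',u[:,0].min()-355,u[:,0].max()-355,'y',u[36:,1].min()-180,u[:36,1].max()-180)
cv2.imwrite('pics/p5.png',np.hstack([cv2.resize(im[150:270,280:400,::-1],(400,400),interpolation=cv2.INTER_CUBIC),cv2.resize(cam('top')['image'][100:220,110:230,::-1],(400,400),interpolation=cv2.INTER_CUBIC)]))
E
```

```text
t 32.73 pos [0.4712 0.3503 0.1887] phi 82.7 turn z -0.001 rv [ 0.001 -0.001 -0.001] then shift [-0.1931  0.1573  0.0087] open 1.0 j6 0.59
[[10, 0, 20, 7, 73], [0, 22, 30, 48, 1098]]
pred x -1.2958257691128665 18.391327695495306 y 21.8239776896869 58.352913623670275
```

View pics/p5.png

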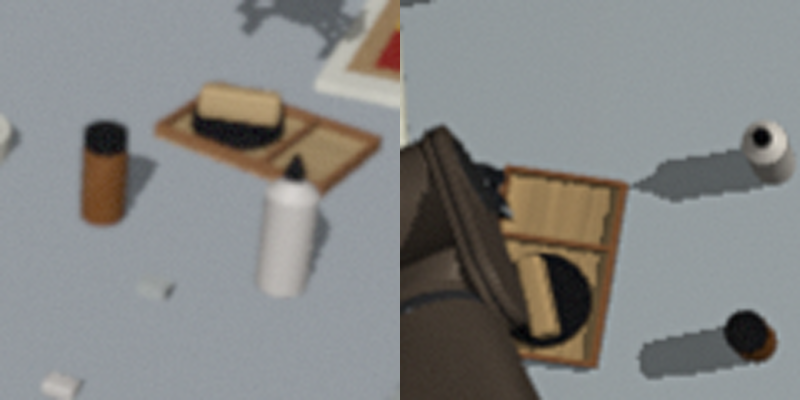

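Baren sits in the wide compartment; the tall jar, eraser and sharpener are undisturbed. Scene columns put the bottle about 5 mm further out than my first estimate, so I'll use (0.607, 0.142).

Call:
drive_tool --moves '[[[0, 0, 0], [-0.0379, 0.0322, 0], 0.085], [[0, 0, 0], [-0.0379, 0.0322, 0], 0.085], [[0, 0, 0], [-0.0379, 0.0322, 0], 0.085], [[0, 0, 0], [-0.0379, 0.0322, 0], 0.085], [[0, 0, 0], [-0.0379, 0.0322, 0], 0.085]]'

```text
time: 33.45
eef_pos: [0.6079, 0.1407, 0.1878]
tcp_rot: [0.751, 0.661, 0.0, 0.0]
contact_force: [0.4, 0.5, 0.4]
opening: 0.996
finger_force: 0.0
```

Call:
drive_tool --moves '[[[0, 0, 0], [0, 0, 0.02], 0.085], [[0, 0, 0], [0, 0, 0], 0.085], [[0, 0, 0], [0, 0, 0], 0.085]]'

```text
time: 33.83
eef_pos: [0.6062, 0.1432, 0.167]
tcp_rot: [0.75, 0.662, -0.0, -0.0]
contact_force: [-0.2, 0.3, -0.8]
opening: 1.0
finger_force: 0.0
```

```bash
python3 - <<'E'
from h import *
plan(.607,.142,.072,82.8)
E
```

```text
t 33.83 pos [0.6062 0.1432 0.167 ] phi 82.9 turn z 0.002 rv [-0.001 -0.     0.002] then shift [-0.0011  0.0009  0.095 ] open 1.0 j6 0.19
```

Call:
drive_tool --moves '[[[0, 0, 0], [-0.001, 0.001, 0.03], 0.085], [[0, 0, 0], [0, 0, 0.03], 0.085], [[0, 0, 0], [0, 0, 0.025], 0.085], [[0, 0, 0], [0, 0, 0.01], 0.085], [[0, 0, 0], [0, 0, 0], 0.085]]' --grip_force 30

```text
time: 34.45
eef_pos: [0.6076, 0.1417, 0.0723]
tcp_rot: [0.75, 0.662, -0.0, -0.0]
contact_force: [0.6, 0.3, -0.3]
opening: 0.992
finger_force: 0.0
```

Call:
drive_tool --moves '[[[0, 0, 0], [0, 0, 0], 0.05], [[0, 0, 0], [0, 0, 0], 0.035], [[0, 0, 0], [0, 0, 0], 0.035], [[0, 0, 0], [0, 0, 0], 0.035], [[0, 0, 0], [0, 0, 0], 0.035]]'

```text
time: 35.08
eef_pos: [0.6086, 0.141, 0.0736]
tcp_rot: [0.75, 0.662, 0.001, 0.0]
contact_force: [-1.7, 1.4, 5.8]
opening: 0.484
finger_force: 30.4
```

```bash
python3 - <<'E'
from h import *
x,y=local(2,55,0);plan(x+.001,y-.002,.076,82.8)
s=ctrl.get_state();print(s['contact_force'],s['finger_force'],s['opening']*85.4)
c=cam('scene');im=c['image'];e=s['eef_pos']
a=im[205:245,345:390].astype(int);m=((a.min(2)>150)&(a[...,2]-a[...,0]<5))
print(np.where(m.sum(0)>6)[0]+345,np.where(m.sum(1)>6)[0].max()+205,proj(c,[[*e[:2],0],[*e[:2],.03]]))
E
```

```text
t 35.08 pos [0.6086 0.141  0.0736] phi 82.8 turn z 0.001 rv [ 0.001 -0.     0.001] then shift [ 0.1911 -0.075  -0.0024] open 0.48 j6 0.19
[-1.71172512  1.41950411  5.78323434] 30.42246311903 41.356610470552624
[358 359 360 361 362 363 364 365 366 367 368 369 370 371 372] 238 [[363.80718894 234.07114932]
 [365.01499685 224.86010332]]
```

Call:
drive_tool --moves '[[[0, 0, 0], [0, 0, 0], 0.033], [[0, 0, 0], [0, 0, -0.02], 0.033], [[0, 0, 0], [0, 0, -0.04], 0.033], [[0, 0, 0], [0.0478, -0.0188, -0.01], 0.033], [[0, 0, 0], [0.0478, -0.0188, 0], 0.033]]' --grip_force 45

```text
time: 35.75
eef_pos: [0.5835, 0.2412, 0.1449]
tcp_rot: [0.751, 0.661, 0.002, 0.001]
contact_force: [0.4, -0.4, -1.3]
opening: 0.477
finger_force: 45.7
```

Call:
drive_tool --moves '[[[0, 0, 0], [0.0478, -0.0188, 0], 0.033], [[0, 0, 0], [0.0478, -0.0188, 0], 0.033], [[0, 0, 0], [0, 0, 0.03], 0.033], [[0, 0, 0], [0, 0, 0], 0.033], [[0, 0, 0], [0, 0, 0], 0.033]]'

```text
time: 36.38
eef_pos: [0.5575, 0.3396, 0.1129]
tcp_rot: [0.75, 0.661, 0.0, 0.0]
contact_force: [-0.2, 0.4, -0.2]
opening: 0.478
finger_force: 45.8
```

```bash
python3 - <<'E'
from h import *
x,y=local(2,55,0);plan(x+.001,y-.002,.078,82.8)
s=ctrl.get_state();print(s['contact_force'],s['finger_force'],s['opening']*85.4)
E
```

```text
t 36.38 pos [0.5575 0.3396 0.1129] phi 82.8 turn z -0.0 rv [ 0. -0. -0.] then shift [0.0005 0.0005 0.0349] open 0.48 j6 0.52
[-0.20000262  0.3600577  -0.17136824] 45.796462297439575 40.838076359180015
```

Call:
drive_tool --moves '[[[0, 0, 0], [0, 0, 0.018], 0.033], [[0, 0, 0], [0, 0, 0.012], 0.033], [[0, 0, 0], [0, 0, 0.005], 0.033], [[0, 0, 0], [0, 0, 0], 0.033], [[0, 0, 0], [0, 0, 0], 0.033]]'

```text
time: 37.0
eef_pos: [0.5569, 0.3399, 0.0777]
tcp_rot: [0.75, 0.662, -0.001, -0.0]
contact_force: [-3.5, -1.2, 4.8]
opening: 0.479
finger_force: 46.1
```

Call:
drive_tool --moves '[[[0, 0, 0], [0, 0, 0], 0.046], [[0, 0, 0], [0, 0, 0], 0.052], [[0, 0, 0], [0, 0, 0], 0.06], [[0, 0, 0], [0, 0, -0.02], 0.06], [[0, 0, 0], [0, 0, -0.05], 0.06]]'

```text
time: 37.62
eef_pos: [0.5555, 0.3393, 0.1458]
tcp_rot: [0.75, 0.662, -0.003, -0.001]
contact_force: [0.7, 0.7, 0.4]
opening: 0.701
finger_force: 0.0
```

Call:
drive_tool --moves '[[[0, 0, 0], [0, 0, -0.05], 0.06], [[0, 0, 0], [0, 0, -0.04], 0.06], [[0, 0, 0], [-0.06, 0, 0], 0.06], [[0, 0, 0], [-0.06, 0, 0], 0.06], [[0, 0, 0], [-0.06, 0, 0], 0.06]]'

```text
time: 38.25
eef_pos: [0.5346, 0.16, 0.2393]
tcp_rot: [0.75, 0.662, 0.001, 0.001]
contact_force: [0.8, 0.1, 0.7]
opening: 0.699
finger_force: 0.0
```

Call:
drive_tool --moves '[[[0, 0, 0], [-0.06, 0, 0], 0.06], [[0, 0, 0], [-0.06, 0, 0], 0.06], [[0, 0, 0], [0, 0, 0], 0.06]]'

```text
time: 38.62
eef_pos: [0.5198, 0.0389, 0.2391]
tcp_rot: [0.752, 0.659, 0.001, 0.001]
contact_force: [-1.2, 0.1, 0.2]
opening: 0.702
finger_force: 0.0
```

```bash
python3 - <<'E'
from h import *
im=cam('scene')['image'];t=cam('top')['image']
r=lambda a:cv2.resize(a[:,:,::-1],(390,290),interpolation=cv2.INTER_CUBIC)
cv2.imwrite('pics/fin.png',np.vstack([np.hstack([r(im[250:375,140:308]),r(im[145:270,250:418])]),np.hstack([r(t[130:255,300:468]),r(t[120:245,100:268])])]))
E
```

```text
(no output)
```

View pics/fin.png

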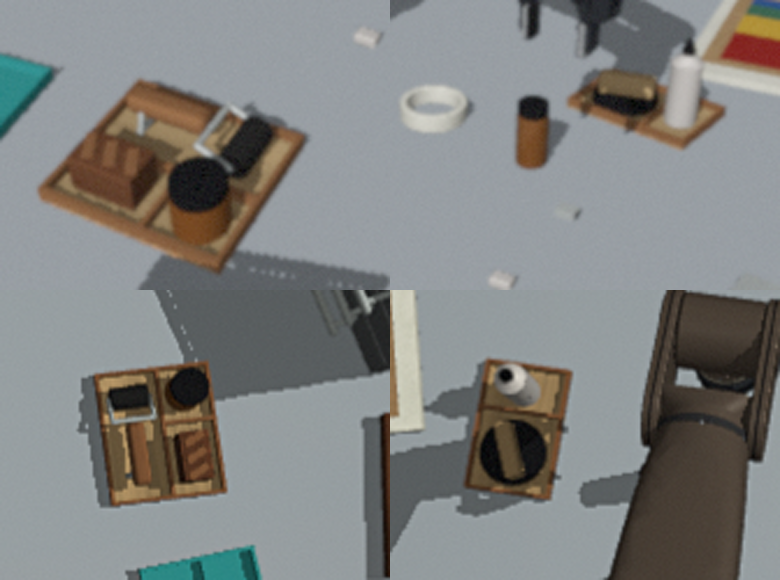

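The final composite shows all five items upright in their compartments: roller at (150,110), block at (115,170), low jar at (200,200), baren at (625,90) and bottle at (685,90). The tall jar, eraser and sharpener are where they were, so I'm handing in.

```bash
python3 -c "
from plant import ctrl
print(ctrl.sign_off())"
```

```text
the job is handed in; nothing more can be done
None
```

Both kits are made up and handed in at about 39 s: all five items look upright in their compartments in the final pictures, and the taller jar, eraser and sharpener were not moved.

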